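# Clamp the power module through the tester's guard window and start the test

### The job

A black power module waits in one of the two stations of the tester; the other station holds an orange blank. Reach down through the guard's window over the module's station and press that station's red lever pad fully down so that its contacts close on the module, then press the green start button in front of the guard and move clear. Only press with the fingertips: do not touch the yellow-framed guard, lift or shift the module, the blank or anything else on the table, and leave the other lever and the red stop button alone.

Things in the scene. Friction and masses are not known exactly. Their poses are not given: they have to be found in the camera images.
- tester: The two-station power-module tester: a grey box 250 (x, front to back) by 270 (y, wide) by 55 mm high, standing fixed on the table; origin at the centre of its underside on the table, +x towards its back, +y to its left, z up; it may be turned by up to 17 degrees. Its deck (z 55 mm) has a white control strip along the front (-x) edge and two test stations, left (+y) and right (-y), under the guard.
- guard: The fixed safety guard over both stations: a yellow sheet frame 4 mm thick, its top face 122 mm above the table, on four posts with clear plastic walls. Its outline runs from x -43 to x 119 mm and y -130 to y 130 mm in the tester's frame (same origin and axes as the tester). Two open windows in its top, one per station. It must not be touched.
- window_left (a point): Centre of the left window, at the level of the guard's top face, 31 mm towards +x and 62 mm towards +y of the tester's centre. The opening is 112 mm (tester x) by 84 mm (tester y).
- window_right (a point): Centre of the right window, same size as the left one, 31 mm towards +x and 62 mm towards -y of the tester's centre.
- nest_left (a point): Centre of the floor of the left station's nest (a white socket block 46 x 56 mm, 18 mm high on the deck, with a recess 6 mm deep).
- nest_right (a point): The same for the right station.
- lever_left (a joint): Angle of the left contact lever in rad: 0 is fully raised, 0.40 is fully down on its stops. It starts between 0 and 0.12. It is a U-shaped steel lever straddling the socket, hinged across (along tester y) at the back of the station, 85 mm from hinge to pad centre; the hinge lies 99 mm towards tester +x of the tester's centre and 81 mm above the table. It stays where it is left; pressing takes about 3 to 4 N on the pad.
- lever_right (a joint): The same for the right contact lever.
- pad_left (a point): Middle of the top face of the red press pad (24 x 46 mm, 8 mm thick) at the front end of the left lever; moves with it. Fully raised it is 118 mm, fully down 85 mm above the table, 37 mm below the guard's top face; in going down it also comes 5 mm towards the robot (tester -x), from x +19 to +14 mm in the tester's frame. In tester y it is in line with its window's centre.
- pad_right (a point): The same for the right lever.
- module_mid (a point): Centre of the black power module (25 x 38 x 12 mm, four bright square terminals on top) that lies loose in the nest of one station, left or right by chance.
- blank_mid (a point): Centre of the orange blank of the same size that lies loose in the other station's nest.
- start (a joint): Travel of the green start button in m: 0 is out, 0.006 fully in (5 N); it springs back.
- start_top (a point): Centre of the top of the green start button (round, 26 mm across, top 77 mm above the table, in a black collar 42 mm across), on the control strip in front of the guard, 90 mm towards -x and 85 mm towards +y of the tester's centre; pressed straight down. The guard's front wall is 47 mm behind its centre and rises to 122 mm above the table.
- stop (a joint): Travel of the red stop button in m, like the start button; it must not be pressed.
- stop_top (a point): Centre of the top of the red stop button, same size, 70 mm to the right (-y) of the start button.
- spool: Loose wire spool with black flanges, 90 mm across and 90 mm high, upright to the left of the tester; origin under its centre.
- tape: Loose roll of black tape, 68 mm across, 19 mm high, lying to the left of the tester's front; origin under its centre.
- capacitor: Loose brown capacitor can, 30 mm across and 50 mm high, standing to the right of the tester's front; origin under its centre.
- multimeter: Loose red hand multimeter 150 x 74 x 37 mm lying to the right of the tester; origin under its centre.
- breadboard: Loose white breadboard 165 x 55 x 9 mm lying along the tester's back edge; origin under its centre.
- screwdriver: Loose screwdriver 180 mm long with a yellow handle, lying at the far right, beyond the multimeter; origin on the table under its middle.
Not all that is in view belongs to the job. What is meant by the part that bears blank_mid is not pink, and is the smaller of those in its own colour.

How it is judged:
On the way, in this order (a step that is already met when the one before it is completed fails the run):
1. the lever of the station that holds the module is pressed fully down (((horizontal distance between module_mid and nest_left below 0.012 m and value of joint lever_left above 0.37 rad) or (horizontal distance between module_mid and nest_right below 0.012 m and value of joint lever_right above 0.37 rad))), for 0.2 s.
2. the green start button is pressed (value of joint start above 0.004 m and ((horizontal distance between module_mid and nest_left below 0.012 m and value of joint lever_left above 0.37 rad) or (horizontal distance between module_mid and nest_right below 0.012 m and value of joint lever_right above 0.37 rad))), for 0.05 s.
At the end, for the whole second after the job is handed in: The lever of the module's station is fully down (0.37 rad or more of 0.40), the other lever is still up (below 0.2 rad), module and blank lie in their nests, and both buttons are out again (((horizontal distance between module_mid and nest_left below 0.012 m and (horizontal distance between blank_mid and nest_right below 0.012 m and value of joint lever_left above 0.37 rad and value of joint lever_right below 0.2 rad)) or (horizontal distance between module_mid and nest_right below 0.012 m and (horizontal distance between blank_mid and nest_left below 0.012 m and value of joint lever_right above 0.37 rad and value of joint lever_left below 0.2 rad))) and value of joint each of start, stop below 0.002 m); the robot touches nothing.
It fails at once if the robot touches the guard (more than 0.5 N) (contact force between guard and the arm above 0.5 N or contact force between guard and the fingers above 0.5 N).
It fails at once if the start button is pressed (over 3 mm) while the lever of the module's station is not down (value of joint start above 0.003 m and not ((horizontal distance between module_mid and nest_left below 0.012 m and value of joint lever_left above 0.36 rad) or (horizontal distance between module_mid and nest_right below 0.012 m and value of joint lever_right above 0.36 rad))).
It fails at once if the stop button is pressed (over 2 mm) (value of joint stop above 0.002 m).
It fails at once if the lever of the blank's station is moved by more than 10 mm ((horizontal distance between module_mid and nest_left below 0.012 m and distance of pad_right from where it was at the start of the episode above 0.01 m) or (horizontal distance between module_mid and nest_right below 0.012 m and distance of pad_left from where it was at the start of the episode above 0.01 m)).
It fails at once if the module or the blank is lifted or shifted by more than 5 mm, or another thing on the table by more than 15 mm (distance of any of module_mid, blank_mid from where it was at the start of the episode above 0.005 m or distance of any of spool, tape, capacitor, multimeter, breadboard, screwdriver from where it was at the start of the episode above 0.015 m).
It also fails if it takes over 38 s, if anything falls off the work surface, if the arm or the gripper's body presses on something with over 40 N, if the wrist force passes 120 N, or if a joint passes its speed limit or range.

### The arm

A 6-joint arm with a two-finger parallel gripper is mounted at the origin on the work surface. World frame = base frame: x ahead of the robot, y to its left, z up, the work surface at z = 0. Lengths are in m, angles in rad, forces in N, time in s.
With the tool pointing down it reaches from about 0.275 to 0.85 m from the base axis. Payload 19 kg.
Tool frame: the origin (TCP) lies at the centre of the arm's flange, where the gripper is bolted on; the fingertips stand 173 mm ahead of it and the grasp point (between the pads) lies 155 mm ahead of it; z points along the fingers, x is the direction in which the jaws open and shut, and the axes are right-handed (so a half turn about z gives the same grasp; the last joint's range is limited). The gripper opens to 85 mm and grips with 20 to 120 N. Pads are 22 mm wide; open, the fingers measure 114 mm over their backs; the gripper's body (76 mm by 85 mm) begins 54 mm behind the grasp point. The pads swing forward as they close: fully open they stand 13 mm farther back than shut.
Start: joints at [-1.262, 0.15, 1.437, -0, 1.554, -0.134], TCP at [0.246, -0.52, 0.405] pointing down, gripper open.
Joint ranges: [-2.8, 2.8], [-0.68, 2.1], [0.12, 2.68], [-1.39, 4.53], [0.16, 2.79], [-2.81, 2.81]. Speed limits (rad/s): [1.89, 1.89, 2.22, 3.01, 3.01, 3.01].

### API

Orientations are given as a unit quaternion [w, x, y, z].
In Python, from rig import sensors, snapshot, arm gives the robot as it stands. The module is installed in compiled form; this text tells all that it offers.
- The arm moves only by the tool carry_out, never from a script. Its argument "rows" is a list of rows, each a list of 7 numbers: the shift along the tool's x, y, z as a fraction of full scale, then the turn, a rotation vector about the tool's x, y, z as a fraction of full scale, then the opening, from -1 (shut) to 1 (fully open), so that 0 is half open. In form: [[x, y, z, rx, ry, rz, fingers], ...]. A call has exactly 5 rows; each row is the pose to reach, as a shift and turn from the pose commanded when the call began, along the tool's axes at that moment; what a row does not reach only later rows make up. Full scale, the value 1, is 150 mm for a shift and 90 degrees for a turn. A row lasts 1/12 s, in which the tool goes at most 41.7 mm and 7.16 degrees, less where a joint would pass 70% of its speed; a pose out of reach is approached as far as the arm can. A call with a number of a shift or a turn outside -1 to 1 is refused whole. A call with a gripper value outside its range is refused whole. The fingers move at their own pace and stop on an object; the grip force is fixed at half the most. Time passes only in rows, so rows that repeat a pose let the fingers close, or fill a call up. It gives the time, the measured TCP pose, the force and the opening at its end, in the units of the state.
- sensors.get_state(): the state, without advancing time (a new reading comes with each control period).
- snapshot(name): name is "side" or "top" or "wrist"; returns a dict with "color" (400x640x3 uint8, red, green, blue), "fx", "fy", "cx", "cy" (pixels), "pose" (4x4, takes a point from camera to world coordinates); the wrist camera has in their place "mount" (4x4, takes a point from camera to tool coordinates, whose origin is the TCP and whose axes are the tool frame's). Camera axes: x right, y down, z forward; pixel columns grow to the right and rows downward; lengths in m; the calibration is good to about 2 mm. The wrist camera is an equidistant fisheye: a pixel r from the principal point sees the ray r / f radians off the axis. A picture is of the moment at which its call begins: read the wrist's pose just before it. There is no depth.
- arm.hand_in(): hands the job in, once; it reports no verdict.
The state is a dict: "clock": time; "joints": joint angles; "qd": joint speeds; "joint_efforts": joint torques, N m; "tool_pos": TCP position; "eef_rot": TCP orientation; "wrist_force": force on the tool from outside, world axes, zero at the start; "wrist_torque": the same for the moment, N m; "width": opening from 0.0 (shut) to 1.0 (fully open).
Only numpy, scipy, OpenCV 4.12 (cv2) and the standard library are available. Lean on these libraries where they do the work, as an engineer would, in place of code of your own. Each camera call takes 0.05 s, during which the arm holds its last target. There are 200 camera calls.

## Working session

There is one attempt and no reset: what is moved stays moved. The work goes in short steps, Python scripts to look and compute and a tool call to move; the robot and the scene stay as the last step left them, time stands still between calls to the robot, and variables do not carry over. Pictures are saved under pics/ and viewed, about 8 in all and at most 12, crops included, and the job is handed in when it is done.

Besides the shell and the picture viewer there is one more tool, called after "Emit:" as name(argument=value, ...) on one line, values as JSON. carry_out: Moves the arm, as the interface text tells. Shift numbers are shares of 150 mm and turn numbers shares of 90 degrees, none past 1 either way. Its arguments: {"type":"object","properties":{"rows":{"type":"array","items":{"type":"array","items":{"type":"number","minimum":-1,"maximum":1}}}},"required":["rows"]}

```bash
mkdir -p pics; python3 - <<'E'
from rig import sensors, snapshot
import cv2,pickle
s=sensors.get_state();print({k:s[k] for k in('clock','tool_pos','eef_rot','width','wrist_force')})
d={}
for n in("side","top","wrist"):
    p=snapshot(n);d[n]=p;cv2.imwrite(f"pics/{n}0.png",p["color"][:,:,::-1])
    print(n,p["fx"],p["cx"],p["cy"],p.get("pose",p.get("mount")).round(4).tolist())
pickle.dump(d,open("d.pkl","wb"))
E
```

```text
{'clock': 0.0, 'tool_pos': array([ 0.24635846, -0.51952217,  0.40408402]), 'eef_rot': array([-3.84934763e-04,  8.45125298e-01, -5.34567928e-01, -4.61478518e-04]), 'width': 0.9969566403974991, 'wrist_force': array([ 0.61271437, -0.04770879, -0.15885509])}
side 394.29454721085705 315.906211624052 200.97818048216465 [[-0.9949, -0.0803, 0.0612, 0.5493], [-0.1008, 0.7542, -0.6488, 0.6065], [0.006, -0.6517, -0.7585, 0.8118], [0.0, 0.0, 0.0, 1.0]]
top 484.7492842938787 320.63486576199557 197.68999858227303 [[0.0169, -0.9969, 0.0771, 0.5306], [-0.9999, -0.0169, 0.0012, -0.0338], [0.0001, -0.0771, -0.997, 1.1864], [0.0, 0.0, 0.0, 1.0]]
wrist 309.70691628693146 320.1824122885238 204.447765097973 [[1.0, -0.0007, -0.0004, -0.0018], [0.0007, 0.9613, 0.2756, -0.0708], [0.0002, -0.2756, 0.9613, 0.0308], [0.0, 0.0, 0.0, 1.0]]
```

View pics/top0.png

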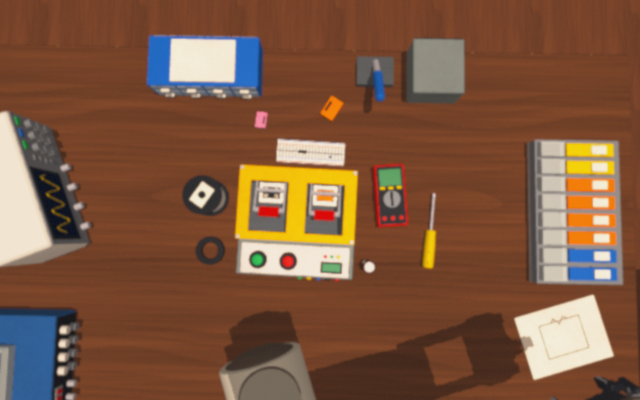

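View pics/side0.png

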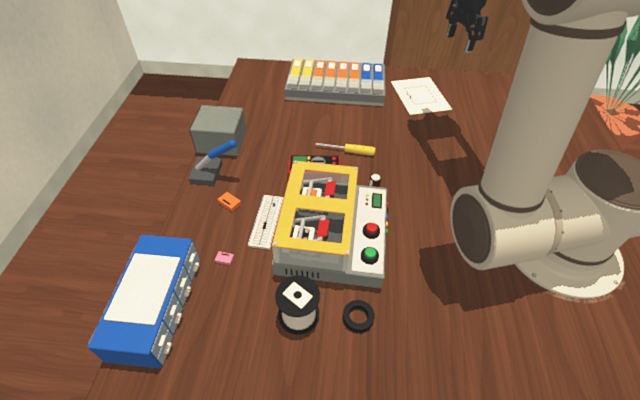

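The top view shows the tester at about (297,222), with its left window at (268,205) and right window at (324,207). Start is at (258,260) and stop at (288,261). There are three candidates for the blank: orange in the right station (~(325,196)), orange on the table at (332,108) and pink at (261,120). The orange one in the nest looks smaller and fits the description, so I'll confirm it in a crop and measure.

```bash
cat > h.py <<'E'
import numpy as np,cv2
def ray(p,u,z):
    T=p["pose"];d=T[:3,:3]@np.array([(u[0]-p["cx"])/p["fx"],(u[1]-p["cy"])/p["fy"],1]);o=T[:3,3]
    return o+d*(z-o[2])/d[2]
def blobs(img,lo,hi,roi,amin=20):
    h=cv2.cvtColor(img,cv2.COLOR_RGB2HSV);m=cv2.inRange(h,lo,hi)
    if lo[0]==0 and hi[0]<9:m|=cv2.inRange(h,(172,lo[1],lo[2]),(180,)+tuple(hi[1:]))
    k=np.zeros_like(m);x0,y0,x1,y1=roi;k[y0:y1,x0:x1]=m[y0:y1,x0:x1]
    n,l,st,c=cv2.connectedComponentsWithStats(k)
    return [(c[i],st[i],l==i) for i in range(1,n) if st[i,4]>=amin]
E
python3 - <<'E'
import pickle;from h import *
d=pickle.load(open("d.pkl","rb"))
for n,roi in(("top",(225,150,365,285)),("side",(265,155,395,290))):
    p=d[n];im=p["color"]
    for name,lo,hi,z in(("yel",(20,150,120),(32,255,255),.122),("green",(45,100,50),(80,255,255),.077),("red",(0,150,90),(6,255,255),.1),("orange",(7,150,120),(17,255,255),.08)):
        for c,s,m in blobs(im,lo,hi,roi):
            print(n,name,c.round(1),s.tolist(),ray(p,c,.077 if s[1]>235 else z).round(4))
            if name=="yel":
                cs=cv2.findContours(m.astype('uint8'),cv2.RETR_CCOMP,cv2.CHAIN_APPROX_SIMPLE)[0]
                for q in cs:
                    if cv2.contourArea(q)<100:continue
                    b=cv2.boxPoints(cv2.minAreaRect(q));w=np.array([ray(p,u,.122) for u in b])[:,:2]
                    print("  rect",b.round(1).tolist(),w.mean(0).round(4),np.linalg.norm(w[1]-w[0]).round(4),np.linalg.norm(w[2]-w[1]).round(4),
                     [np.degrees(np.arctan2(*(w[i+1]-w[i])[::-1])).round(1) for i in(0,1)])
a=d["top"]["color"][150:285,225:365];b=d["side"]["color"][150:285,262:402]
cv2.imwrite("pics/crop0.png",cv2.resize(np.hstack([a,b]),None,fx=2.85,fy=2.85,interpolation=cv2.INTER_CUBIC)[:,:,::-1])
E
```

```text
top yel [297.3 201.8] [235, 165, 123, 79, 4919] [0.6031 0.0187 0.122 ]
  rect [[234.6999969482422, 237.6999969482422], [238.8000030517578, 163.6999969482422], [358.1000061035156, 170.3000030517578], [354.0, 244.3000030517578]] [0.5986 0.0206] 0.1634 0.2645 [np.float64(-1.4), np.float64(-92.2)]
  rect [[302.6000061035156, 233.6999969482422], [305.70001220703125, 181.5], [345.1000061035156, 183.8000030517578], [342.1000061035156, 236.10000610351562]] [ 0.5889 -0.04  ] 0.1153 0.0872 [np.float64(-2.2), np.float64(-92.4)]
  rect [[246.3000030517578, 230.8000030517578], [249.89999389648438, 178.10000610351562], [289.29998779296875, 180.8000030517578], [285.79998779296875, 233.39999389648438]] [0.5935 0.0833] 0.1162 0.0873 [np.float64(-2.2), np.float64(-92.9)]
top green [257.  259.3] [251, 253, 13, 13, 129] [0.4736 0.1098 0.077 ]
top red [268.  211.2] [258, 206, 21, 11, 200] [0.5823 0.0849 0.1   ]
top red [323.7 214.9] [314, 210, 20, 11, 198] [ 0.576  -0.0401  0.1   ]
top red [287.5 260.9] [282, 255, 12, 13, 124] [0.4711 0.0403 0.077 ]
top orange [351.3 153.2] [346, 151, 14, 4, 33] [ 0.7204
[... 997 characters left out ...]
7] 0.0939 0.1248 [np.float64(-87.1), np.float64(177.4)]
side green [299.2 157.8] [292, 156, 15, 5, 60] [ 0.6693 -0.1709  0.077 ]
side green [376.5 200.4] [373, 194, 8, 13, 96] [ 0.4605 -0.0399  0.077 ]
side green [369.8 252.8] [364, 248, 13, 11, 116] [0.4749 0.1155 0.077 ]
side red [288.6 165.5] [287, 155, 5, 23, 60] [ 0.6888 -0.1148  0.1   ]
side red [339.2 159.8] [338, 156, 3, 9, 23] [ 0.5605 -0.1501  0.1   ]
side red [329.8 188.1] [324, 181, 12, 15, 132] [ 0.577  -0.0475  0.1   ]
side red [322.9 227.8] [317, 219, 13, 18, 173] [0.5831 0.0751 0.1   ]
side red [371.3 227.9] [366, 223, 12, 11, 103] [0.4747 0.0637 0.1   ]
side orange [313.3 192.6] [311, 190, 6, 6, 28] [ 0.6175 -0.0462  0.08  ]
```

View pics/crop0.png

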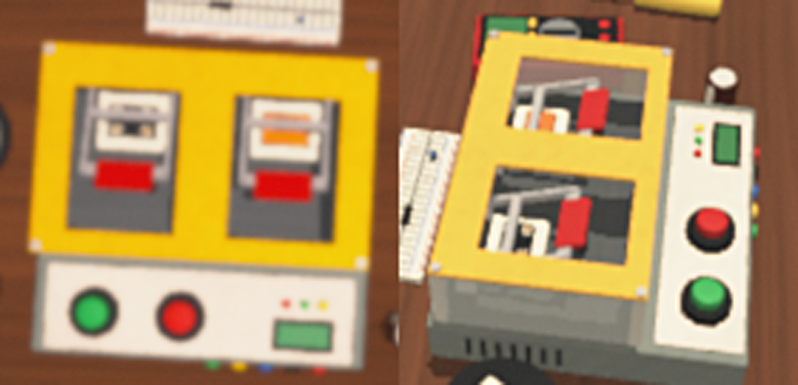

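The crop settles it. The module (dark, bright terminals) is in the left station. The orange blank sits in the right nest and is smaller than the orange box on the table; the pink item is excluded. The measurements agree: yaw is about -2.2°, the tester centre is about (0.560, 0.023), and the window sizes are right. Predicted start is (0.474, 0.111) against a measured (0.474, 0.110), and left pad is at about (0.579, 0.084). Next I'll close the fingers, turn the jaws along tester y and travel over at height.

Emit:
carry_out(rows=[[-0.14,-0.19,0,0,0,0.06,-1],[-0.28,-0.38,0,0,0,0.12,-1],[-0.42,-0.58,0,0,0,0.18,-1],[-0.56,-0.77,0,0,0,0.24,-1],[-0.7,-0.97,0,0,0,0.307,-1]])

```text
clock: 0.57
tool_pos: [0.3331, -0.3608, 0.4045]
eef_rot: [0.0, -0.691, 0.723, 0.0]
wrist_force: [0.6, 0.1, -0.3]
width: 0.296
```

Emit:
carry_out(rows=[[-0.2,-0.1,0,0,0,0,-1],[-0.4,-0.2,0,0,0,0,-1],[-0.6,-0.3,0,0,0,0,-1],[-0.8,-0.4,0,0,0,0,-1],[-1,-0.5,0,0,0,0,-1]])

```text
clock: 0.98
tool_pos: [0.4141, -0.2138, 0.4047]
eef_rot: [0.0, -0.693, 0.721, 0.0]
wrist_force: [0.2, -0.8, -0.1]
width: -0.002
```

Emit:
carry_out(rows=[[-0.2,-0.1,0,0,0,0,-1],[-0.4,-0.2,0,0,0,0,-1],[-0.6,-0.3,0,0,0,0,-1],[-0.8,-0.4,0,0,0,0,-1],[-1,-0.5,0,0,0,0,-1]])

```text
clock: 1.4
tool_pos: [0.495, -0.0668, 0.4047]
eef_rot: [0.0, -0.693, 0.721, 0.0]
wrist_force: [0.3, 0.2, 0.6]
width: -0.002
```

Emit:
carry_out(rows=[[-0.2,-0.1,0,0,0,0,-1],[-0.4,-0.2,0,0,0,0,-1],[-0.6,-0.3,0,0,0,0,-1],[-0.8,-0.4,0,0,0,0,-1],[-1,-0.5,0,0,0,0,-1]])

```text
clock: 1.82
tool_pos: [0.5759, 0.0802, 0.4045]
eef_rot: [-0.0, -0.693, 0.721, 0.0]
wrist_force: [-0.5, -2.0, -0.3]
width: 0.001
```

Emit:
carry_out(rows=[[-0.01,-0.01,0.1,0,0,0,-1],[-0.03,-0.02,0.2,0,0,0,-1],[-0.03,-0.02,0.3,0,0,0,-1],[-0.03,-0.02,0.4,0,0,0,-1],[-0.03,-0.02,0.47,0,0,0,-1]])

```text
clock: 2.23
tool_pos: [0.5784, 0.083, 0.3325]
eef_rot: [-0.001, -0.693, 0.721, 0.001]
wrist_force: [-0.2, -0.1, 0.0]
width: -0.0
```

```bash
cat >> h.py <<'E'
from scipy.spatial.transform import Rotation as R
def wray(p,s,u,z):
    q=s["eef_rot"];M=R.from_quat([q[1],q[2],q[3],q[0]]).as_matrix()
    v=np.array([u[0]-p["cx"],u[1]-p["cy"]]);r=np.hypot(*v);t=r/p["fx"]
    c=np.array([*(v/max(r,1e-9)*np.sin(t)),np.cos(t)])
    m=p["mount"];d=M@m[:3,:3]@c;o=np.array(s["tool_pos"])+M@m[:3,3]
    return o+d*(z-o[2])/d[2]
E
python3 - <<'E'
from rig import sensors,snapshot
from h import *
s=sensors.get_state();p=snapshot("wrist");t=snapshot("top")
print(s["tool_pos"])
cv2.imwrite("pics/w1.png",p["color"][:,:,::-1])
for name,lo,hi,z in(("green",(45,100,50),(80,255,255),.077),("red",(0,150,90),(6,255,255),.11)):
    for c,st,m in blobs(p["color"],lo,hi,(0,0,640,400),80): print(name,c.round(1),st.tolist(),wray(p,s,c,z).round(4), wray(p,s,c,.077).round(4))
E
```

```text
[0.57838192 0.08298198 0.33254365]
green [580.5 103.4] [557, 85, 32, 39, 423] [ 0.672  -0.1622  0.077 ] [ 0.672  -0.1622  0.077 ]
green [466.9 307.3] [447, 301, 34, 15, 295] [ 0.4756 -0.0511  0.077 ] [ 0.4756 -0.0511  0.077 ]
red [557.   78.3] [532, 74, 57, 12, 327] [ 0.6847 -0.0978  0.11  ] [ 0.691  -0.1288  0.077 ]
red [318.2 219.1] [283, 201, 71, 37, 2575] [0.5831 0.0862 0.11  ] [0.5718 0.0868 0.077 ]
red [486.2 217.9] [460, 201, 53, 34, 1688] [ 0.5781 -0.0352  0.11  ] [ 0.566  -0.0554  0.077 ]
```

View pics/w1.png

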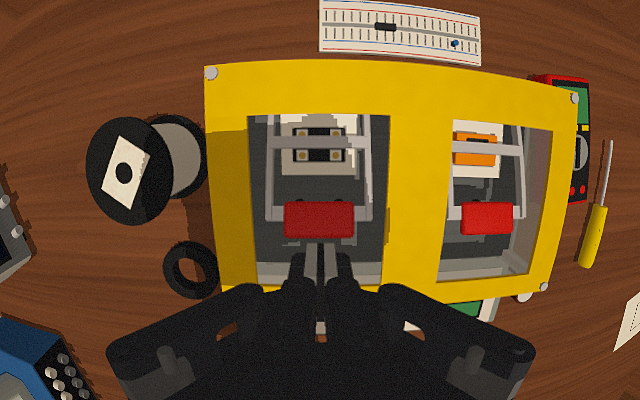

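The wrist view shows the module with four terminals in the left nest (~(320,145)), the left pad centred at (318,219), and closed fingertips just in front of and over it at (320,250). The right station holds the orange blank at (478,150). The pad position agrees with the top view to about 4 mm, and the wide knuckles stay above the guard. I'm pressing down.

Emit:
carry_out(rows=[[-0.015,0,0.1,0,0,0,-1],[-0.015,0,0.2,0,0,0,-1],[-0.015,0,0.28,0,0,0,-1],[-0.015,0,0.35,0,0,0,-1],[-0.015,0,0.4,0,0,0,-1]])

```text
clock: 2.75
tool_pos: [0.5786, 0.085, 0.2737]
eef_rot: [-0.0, -0.693, 0.721, 0.0]
wrist_force: [-1.9, -0.1, 3.6]
width: -0.002
```

Emit:
carry_out(rows=[[0,0,0.02,0,0,0,-1],[0,0,0.04,0,0,0,-1],[0,0,0.06,0,0,0,-1],[0,0,0.07,0,0,0,-1],[0,0,0.07,0,0,0,-1]])

```text
clock: 3.17
tool_pos: [0.5787, 0.0851, 0.2637]
eef_rot: [0.0, -0.693, 0.721, -0.0]
wrist_force: [-0.2, -0.4, -0.3]
width: -0.002
```

Emit:
carry_out(rows=[[0,0,0.01,0,0,0,-1],[0,0,0.02,0,0,0,-1],[0,0,0.03,0,0,0,-1],[0,0,0.04,0,0,0,-1],[0,0,0.04,0,0,0,-1]])

```text
clock: 3.58
tool_pos: [0.5786, 0.0851, 0.2582]
eef_rot: [0.0, -0.693, 0.721, -0.0]
wrist_force: [-4.9, -0.5, 8.2]
width: -0.0
```

```bash
python3 - <<'E'
from rig import sensors
s=sensors.get_state();print(s["tool_pos"],s["wrist_force"])
E
```

```text
[0.57861212 0.0851345  0.25822155] [-4.86756222 -0.45722125  8.15134508]
```

Emit:
carry_out(rows=[[0,0,0.005,0,0,0,-1],[0,0,0.01,0,0,0,-1],[0,0,0.01,0,0,0,-1],[0,0,0.01,0,0,0,-1],[0,0,0.01,0,0,0,-1]])

```text
clock: 4.0
tool_pos: [0.5786, 0.0851, 0.2579]
eef_rot: [0.0, -0.693, 0.721, -0.0]
wrist_force: [-12.3, -0.3, 25.3]
width: -0.001
```

The force rose to 25 N without further travel and the tip is at 85 mm, so the lever is on its stops. I'm backing out straight up and checking.

Emit:
carry_out(rows=[[0,0,-0.05,0,0,0,-1],[0,0,-0.15,0,0,0,-1],[0,0,-0.28,0,0,0,-1],[0,0,-0.4,0,0,0,-1],[0,0,-0.5,0,0,0,-1]])

```text
clock: 4.42
tool_pos: [0.5787, 0.0851, 0.3324]
eef_rot: [0.0, -0.693, 0.721, -0.0]
wrist_force: [0.4, -0.7, 0.8]
width: -0.004
```

```bash
python3 - <<'E'
from rig import sensors,snapshot
from h import *
s=sensors.get_state();p=snapshot("wrist");sd=snapshot("side")
print(s["tool_pos"],s["wrist_force"])
for c,st,m in blobs(p["color"],(0,150,90),(6,255,255),(200,150,540,260),80): print(c.round(1),st.tolist(),wray(p,s,c,.085).round(4))
for c,st,m in blobs(sd["color"],(0,150,90),(6,255,255),(300,170,350,260),40): print("side",c.round(1),st.tolist(),ray(sd,c,.085).round(4))
cv2.imwrite("pics/w2.png",p["color"][90:310,180:560][:,:,::-1].repeat(2,0).repeat(2,1))
E
```

```text
[0.57874313 0.0850775  0.33244971] [ 0.35191489 -0.6715665   0.75330048]
[321.3 214.2] [291, 199, 62, 32, 1898] [0.5793 0.0864 0.085 ]
[488.5 218.8] [463, 203, 52, 33, 1663] [ 0.569  -0.0508  0.085 ]
side [325.  234.4] [320, 228, 11, 14, 126] [0.5774 0.082  0.085 ]
```

View pics/w2.png

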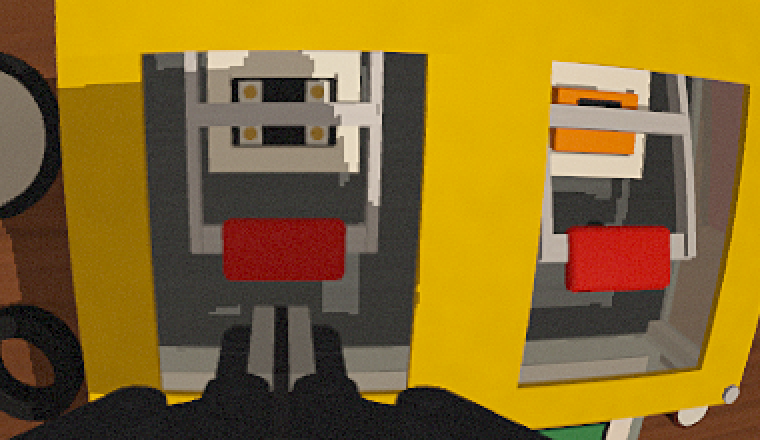

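The left pad now looks smaller and lower (blob width 71→62 px), and at 85 mm height both cameras place it at x ≈ 0.578, where a fully-down pad should be. Module and blank are unmoved. Next is the start button.

Emit:
carry_out(rows=[[-0.03,0.15,0,0,0,0,-1],[-0.06,0.3,0,0,0,0,-1],[-0.09,0.45,0,0,0,0,-1],[-0.12,0.6,0,0,0,0,-1],[-0.14,0.72,0,0,0,0,-1]])

```text
clock: 4.93
tool_pos: [0.4701, 0.1106, 0.3301]
eef_rot: [-0.0, -0.693, 0.721, 0.0]
wrist_force: [-0.3, 0.3, 0.4]
width: -0.002
```

```bash
python3 - <<'E'
from rig import sensors,snapshot
from h import *
s=sensors.get_state();p=snapshot("wrist");sd=snapshot("side")
print(s["tool_pos"])
for q,f in((p,lambda c:wray(p,s,c,.077)),(sd,lambda c:ray(sd,c,.077))):
  for c,st,m in blobs(q["color"],(45,100,50),(80,255,255),(0,0,640,400),60): print(c.round(1),st.tolist(),f(c).round(4))
v=p["color"][130:330,160:480][:,:,::-1].repeat(2,0).repeat(2,1);cv2.imwrite("pics/w3.png",v)
E
```

```text
[0.47008308 0.11063306 0.33013818]
[595.8  22.4] [593, 5, 7, 32, 94] [ 0.6516 -0.1661  0.077 ]
[319.5 203.8] [302, 186, 35, 36, 959] [0.4765 0.113  0.077 ]
[502.1 209.9] [483, 200, 39, 21, 697] [ 0.4649 -0.042   0.077 ]
[299.4 157.7] [292, 156, 15, 5, 60] [ 0.6687 -0.1712  0.077 ]
[369.8 252.9] [364, 248, 13, 11, 120] [0.4749 0.1158 0.077 ]
```

View pics/w3.png

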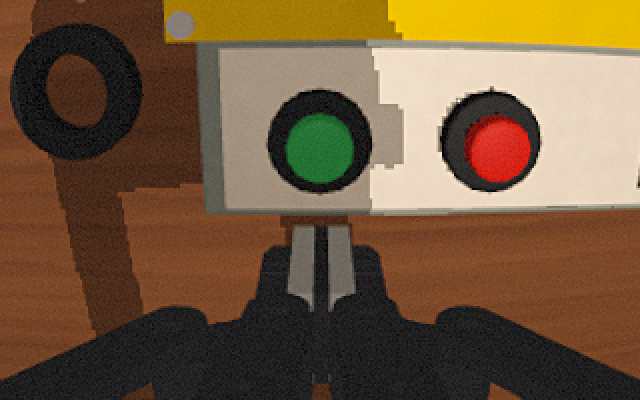

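The wrist view puts the green button at about (320,204) full frame, directly ahead of the tip, with stop well clear on the right. The three estimates average (0.475, 0.112). I'm lowering to just above the button.

Emit:
carry_out(rows=[[-0.01,-0.02,0.12,0,0,0,-1],[-0.01,-0.02,0.24,0,0,0,-1],[-0.01,-0.02,0.36,0,0,0,-1],[-0.01,-0.02,0.45,0,0,0,-1],[-0.01,-0.02,0.5,0,0,0,-1]])

```text
clock: 5.45
tool_pos: [0.4747, 0.1115, 0.254]
eef_rot: [-0.001, -0.693, 0.721, 0.001]
wrist_force: [-1.1, 0.9, -0.4]
width: 0.004
```

Emit:
carry_out(rows=[[0,0,0.02,0,0,0,-1],[0,0,0.04,0,0,0,-1],[0,0,0.055,0,0,0,-1],[0,0,0.055,0,0,0,-1],[0,0,0.055,0,0,0,-1]])

```text
clock: 5.87
tool_pos: [0.4748, 0.1117, 0.2485]
eef_rot: [0.0, -0.693, 0.721, -0.0]
wrist_force: [0.5, -1.4, 1.9]
width: -0.002
```

Emit:
carry_out(rows=[[0,0,0.015,0,0,0,-1],[0,0,0.03,0,0,0,-1],[0,0,0.038,0,0,0,-1],[0,0,0.038,0,0,0,-1],[0,0,0.038,0,0,0,-1]])

```text
clock: 6.28
tool_pos: [0.4749, 0.1118, 0.244]
eef_rot: [0.001, -0.693, 0.721, -0.001]
wrist_force: [-9.8, -1.7, 29.0]
width: 0.001
```

The force is 29 N with the tip at 71 mm, so the button is bottomed (6 mm travel). I'm backing off and clear.

Emit:
carry_out(rows=[[0,0,-0.08,0,0,0,-1],[0,0,-0.25,0,0,0,-1],[0,0,-0.45,0,0,0,-1],[0,0,-0.7,0,0,0,-1],[0,0,-0.9,0,0,0,-1]])

```text
clock: 6.7
tool_pos: [0.4744, 0.1118, 0.3795]
eef_rot: [0.0, -0.693, 0.721, -0.0]
wrist_force: [0.4, -0.7, 1.5]
width: 0.001
```

Emit:
carry_out(rows=[[0,0.1,0,0,0,0,-1],[0,0.25,0,0,0,0,-1],[0,0.35,0,0,0,0,-1],[0,0.4,0,0,0,0,-1],[0,0.4,0,0,0,0,-1]])

```text
clock: 7.12
tool_pos: [0.4138, 0.1142, 0.3775]
eef_rot: [0.0, -0.693, 0.721, -0.0]
wrist_force: [1.0, 1.2, 0.4]
width: -0.003
```

```bash
python3 - <<'E'
from rig import sensors,snapshot
from h import *
s=sensors.get_state();p=snapshot("top");sd=snapshot("side")
print(s["clock"],s["tool_pos"],s["wrist_force"])
for c,st,m in blobs(sd["color"],(0,150,90),(6,255,255),(300,170,350,260),40): print("side",c.round(1),st.tolist(),ray(sd,c,.085).round(4))
a=sd["color"][150:300,255:405]
cv2.imwrite("pics/f.png",cv2.resize(a,None,fx=4,fy=4,interpolation=cv2.INTER_CUBIC)[:,:,::-1])
E
```

```text
7.1167 [0.41377344 0.11419483 0.37750034] [0.96220004 1.15364199 0.40032033]
side [329.8 188.1] [324, 181, 12, 15, 132] [ 0.5776 -0.0613  0.085 ]
side [325.1 234.1] [320, 228, 12, 14, 136] [0.5771 0.0809 0.085 ]
```

View pics/f.png

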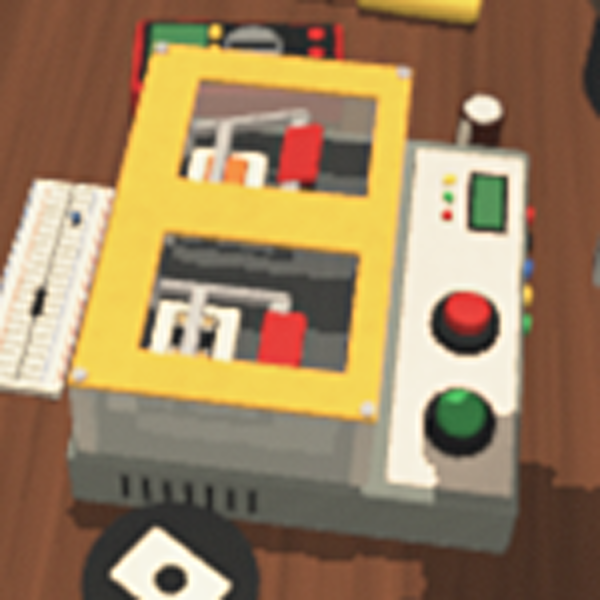

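The left lever is level and down, and the right lever is still raised at the same pixel as before (329.8,188.1). Both buttons are out and the arm is clear, so I'm handing in.

```bash
python3 -c "
from rig import arm
print(arm.hand_in())"
```

```text
the job is handed in; nothing more can be done
None
```

I pressed the left station's lever fully down, since the module was there, then pressed the green start button, moved clear and handed in at about 7.1 s. No verdict is reported back.

- **Lever:** the fingertips stopped at 85 mm with 25 N, so it was on its stops. The final side view shows the left pad still down.
- **Start button:** it bottomed at about 6 mm of travel with 29 N, and is back out in the final view.
- **Left alone:** the right lever is at the same pixel as at the start, the stop button is out, and the module and blank show no visible shift. The guard was checked only by planned clearance and the images; there is no direct contact reading for it.
- **Disagreement:** the cameras differed by up to 4 mm on the pad and 6 mm on the start button. I aimed near the average, well within the size of each.

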